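Gauge the shut gap of a connector test fixture with a taper gauge

ROBOT

A 6-joint arm with a two-finger parallel gripper is mounted at the origin on the work surface. World frame = base frame: x ahead of the robot, y to its left, z up, the work surface at z = 0. Lengths are in m, angles in rad, forces in N, time in s.
With the tool pointing down it reaches from about 0.35 to 0.975 m from the base axis. Payload 4.9 kg.
Tool frame: the origin (TCP) lies on the front face of the gripper's body, between the roots of the fingers; the fingertips stand 73 mm ahead of it and the grasp point (between the pads) lies 54 mm ahead of it (tip_extent is the distance from the TCP to the fingertips, in m); y points along the fingers, x is the direction in which the jaws open and shut, and the axes are right-handed (so a half turn about y gives the same grasp; the last joint's range is limited). The gripper opens to 85 mm and grips with 20 to 120 N. Pads are 22 mm wide; open, the fingers measure 114 mm over their backs; the gripper's body (76 mm by 85 mm) begins 54 mm behind the grasp point. The pads swing forward as they close: fully open they stand 13 mm farther back than shut.
Start: joints at [-1.368, 0.053, 1.613, -0, 1.476, -0.119], TCP at [0.198, -0.593, 0.304] pointing down, gripper open.
Joint ranges: [-3.01, 3.01], [-1.01, 2.22], [0.06, 2.58], [-1.02, 4.17], [0.09, 2.62], [-3.14, 3.14]. Speed limits (rad/s): [2.57, 2.57, 3.14, 3.14, 3.14, 3.14].

INTERFACE

Orientations are given as a unit quaternion [w, x, y, z].
In Python, from plant import state, grab_frame, camera_info, job_done, tip_extent gives the robot as it stands.
- The arm moves only by the tool carry_out, never from a script. Its argument "rows" is a list that holds one entry, the list of rows, each a list of 7 numbers: the turn, a rotation vector about the world's x, y, z as a fraction of full scale, then the shift along the world's x, y, z as a fraction of full scale, then the finger opening in mm, from 0 to 85.4. A call has 1 to 5 rows; each row shifts and turns the commanded pose from where the row before left it; what a row does not reach is not made up. Full scale, the value 1, is 40 mm for a shift and 4 degrees for a turn. A row lasts 1/10 s, in which the tool goes at most 50 mm and 8.59 degrees, less where a joint would pass 70% of its speed; a pose out of reach is approached as far as the arm can. A call with a number of a shift or a turn outside -1 to 1 is refused whole. A call with a gripper value outside its range is refused whole. The fingers move at their own pace and stop on an object; the grip force is fixed at half the most. Time passes only in rows, so rows that do not move let the fingers close. It gives the time, the measured TCP pose, the force and the opening at its end, in the units of the state.
- state(): the state, without advancing time (a new reading comes with each control period).
- grab_frame(name): name is "side" or "top" or "wrist"; returns the picture (420x560x3 uint8, blue, green, red); there is no depth.
- camera_info(name): a dict with "intrinsics" (3x3 intrinsics, pixels), "k1" (the pictures are not rectified: a ray, as slopes to the right and down, at radius r is drawn at 1 + k1 r^2 times it, then the intrinsics apply), "xyz" and "rotation" of the camera in the world; the wrist camera has in their place "tool_from_camera" (4x4, takes a point from camera to tool coordinates, whose origin is the TCP and whose axes are the tool frame's). Camera axes: x right, y down, z forward; pixel columns grow to the right and rows downward; lengths in m; the calibration is good to about 2 mm. A picture is of the moment at which its call begins: read the wrist's pose just before it. camera_info takes no time and is no camera call.
- job_done(): hands the job in, once; it reports no verdict.
The state is a dict: "time": time; "joint_pos": joint angles; "joint_vel": joint speeds; "joint_efforts": joint torques, N m; "tool_pos": TCP position; "tool_rot": TCP orientation; "contact_force": force on the tool from outside, world axes, zero at the start; "ft_torque": the same for the moment, N m; "gripper_width": opening from 0.0 (shut) to 1.0 (fully open).
Only numpy, scipy, OpenCV 4.12 (cv2) and the standard library are available. Lean on these libraries where they do the work, as an engineer would, in place of code of your own. Each camera call takes 0.05 s, during which the arm holds its last target.

TASK

Check the shut gap of the connector test fixture: pick up the taper gauge by its orange grip and, with its flat side down on the pale green nest plate, slide the blade straight into the middle of the fixture's open front, under the brown spring-loaded pressure plate, until it drags snugly between the two plates, without wedging the sprung plate up. Finish while still gripping the gauge and holding it still at that depth, so that the gap can be read; nothing but the gauge may touch the fixture, and the loose things around stay where they are.

Things in the scene. Friction and masses are not known exactly. Their poses are not given: they have to be found in the camera images.
- gauge: Taper gauge, loose, flat side down, 0.1 to 0.15 kg. Orange grip 90 long x 18 wide x 24 high; steel blade 110 x 16 ahead of it, a wedge with flat underside flush with the grip's and sloping top: 1.5 thick at the nose, growing 0.08 mm per mm to 10.3 at the grip. Origin: centre of the grip's underside, 155 behind the nose; x points to the nose, z up out of the sloping side.
- gauge_nose (a point): Middle of the blade's nose edge, on its flat underside; 155 mm from the gauge's origin along its x. Axes as the gauge's.
- fixture: Test fixture, fixed: grey case 150 deep x 140 wide, pale green nest plate on top, top 55 above the bench; at the rear two posts and a crosshead locked with a toggle clamp (red handle), 270 high. Under it hangs the sprung brown pressure plate. The crosshead starts 46 behind the case front. Origin: centre of the underside; x points from the open front to the rear: the gauge goes in along +x.
- nest_plate: The pale green lower plate of the fixture, 150 x 140 x 10, fixed, level; its upper face is 55 mm above the bench. Origin: centre of its underside; axes as the fixture's.
- mouth (a point): Middle of the front upper edge of the nest plate, 55 mm above the bench. Axes as the fixture's: x goes in under the pressure plate, y along the front edge, z up.
- pressure_plate: Brown upper plate, 104 deep x 110 wide x 12, level. The gap to the nest plate, open at the front, differs between starts, 4 to 7 mm. It floats on springs: about 4.5 N lifts it off its stop, 1 N more per further mm. Origin: centre of its underside; axes as the fixture's.
- lip (a point): Middle of the front lower edge of the pressure plate, 8 mm behind the front edge of the nest plate; its height above the mouth point is the gap. Axes as the fixture's.
- shoulder_bolts (a joint): How far the sprung pressure plate stands lifted off its stop, m: 0 at rest, up to 0.006.
- bobbin: Bystander: empty black and white plastic bobbin, 52 mm across, 42 high. Origin: centre of its underside.
- header: Bystander: loose blue header connector, 20 x 74 x 20 high. Origin: centre of its underside.
- parts_tub: Bystander: small yellow parts tub, 60 x 46 x 28 high. Origin: centre of its underside.

How it is judged:
On the way, in this order (a step that is already met when the one before it is completed fails the run):
1. the gauge is gripped and lifted clear of the bench (height (world z) of each of gauge, gauge_nose above 0.03 m and contact force between the fingers and gauge above 2 N), for 0.2 s.
2. the blade's nose is in the open front, between the plates (x of gauge_nose in the frame of mouth above 0.012 m and z of gauge_nose in the frame of mouth between -0.002 and 0.008 m and y of gauge_nose in the frame of mouth between -0.02 and 0.02 m), for 0.1 s.
At the end, for the whole second after the job is handed in: Gauge gripped (over 3 N), still (under 5 mm/s), level within 4 deg, in line within 8 deg, nose over 30 mm behind the nest plate's front edge and within 20 mm of the middle, bearing on both plates (over 1 N above, over 0.5 N below), the sprung plate less than 1.5 mm off its stop (contact force between gauge and pressure_plate above 1 N and contact force between gauge and nest_plate above 0.5 N and value of joint shoulder_bolts below 0.0015 m and contact force between the fingers and gauge above 3 N and x of gauge_nose in the frame of mouth above 0.03 m and y of gauge_nose in the frame of mouth between -0.02 and 0.02 m and angle between the x axis of gauge and the x axis of fixture, either way round below 0.14 rad and angle between gauge's own z axis and vertical below 0.07 rad and height (world z) of gauge above 0.045 m and linear speed of gauge below 0.005 m/s); the arm keeps its last pose, push and grip.
It fails at once if the sprung pressure plate is wedged up more than 4 mm (value of joint shoulder_bolts above 0.004 m).
It fails at once if the arm or the fingers press on the fixture (contact force between any of the arm, the fingers and fixture above 3 N).
It fails at once if a bystander is pushed more than 20 mm (distance of any of bobbin, header, parts_tub from where it was at the start of the episode above 0.02 m).
It also fails if it takes over 51 s, if anything falls off the work surface, if the arm or the gripper's body presses on something with over 40 N, if the wrist force passes 120 N, or if a joint passes its speed limit or range.

## Working session

There is one attempt and no reset: what is moved stays moved. The work goes in short steps, Python scripts to look and compute and a tool call to move; the robot and the scene stay as the last step left them, time stands still between calls to the robot, and variables do not carry over. Pictures are saved under pics/ and viewed, and the job is handed in when it is done.

Besides the shell and the picture viewer there is one more tool, called after "Call:" by a JSON object that holds its "api" and its "payload", one argument or row to a line. carry_out: Moves the arm, as the interface text tells. Shift numbers are shares of 40 mm and turn numbers shares of 4 degrees, none past 1 either way. Its arguments: {"type":"object","properties":{"rows":{"type":"array"}},"required":["rows"]}

```bash
ls; mkdir -p pics
python3 - <<'E'
from plant import *
import cv2
s=state()
for k,v in s.items(): print(k,v)
print(tip_extent)
for n in ("side","top","wrist"):
    print(n,camera_info(n))
    cv2.imwrite(f"pics/{n}0.png",grab_frame(n))
E
```

```text
pics
time 0.0
joint_pos [-1.36803080e+00  5.33611079e-02  1.61428249e+00 -9.71903604e-06
  1.47599386e+00 -1.19013041e-01]
joint_vel [-1.39036442e-03 -2.08187366e-05  3.14921413e-05  5.86965052e-04
 -3.87313915e-04  8.17331825e-04]
joint_efforts [ 2.94909814e-04 -3.93674433e+01 -3.70181072e+01 -9.60674288e-05
  7.08083229e-03 -6.81679737e-06]
tool_pos [ 0.19755454 -0.59246169  0.3026671 ]
tool_rot [ 0.57412737 -0.5731537   0.41397856 -0.41290962]
contact_force [-0.36706948  0.31996043  0.08341567]
ft_torque [ 0.02237881 -0.02233916 -0.01750544]
gripper_width 1.003230193281461
0.0726
side {'intrinsics': array([[433.47950788,   0.        , 281.44355898],
       [  0.        , 433.47950788, 215.15221531],
       [  0.        ,   0.        ,   1.        ]]), 'k1': -0.016582742143147557, 'xyz': array([0.38186831, 0.54328393, 0.6451995 ]), 'rotation': array([ 0.04872719, -0.11172488,  0.91727453, -0.37914463])}
top {'intrinsics': array([[465.50450868,   0.        , 285.595455  ],
       [  0.        , 465.50450868, 210.52052195],
       [  0.        ,   0.        ,   1.        ]]), 'k1': 0.047156744503106536, 'xyz': array([0.49193838, 0.03327404, 0.94824869]), 'rotation': array([-0.00812696,  0.71633997, -0.69761828,  0.0109423 ])}
wrist {'intrinsics': array([[343.22226391,   0.        , 282.68279061],
       [  0.        , 343.22226391, 211.26092385],
       [  0.        ,   0.        ,   1.        ]]), 'k1': -0.04827004332703005, 'tool_from_camera': array([[ 9.99999800e-01,  5.47749718e-04,  3.16692922e-04,
         4.62959083e-04],
       [-1.38929198e-04, -2.98225260e-01,  9.54495508e-01,
        -6.98392289e-02],
       [ 6.17270474e-04, -9.54495361e-01, -2.98225124e-01,
         7.69825281e-02],
       [ 0.00000000e+00,  0.00000000e+00,  0.00000000e+00,
         1.00000000e+00]])}
```

View pics/top0.png

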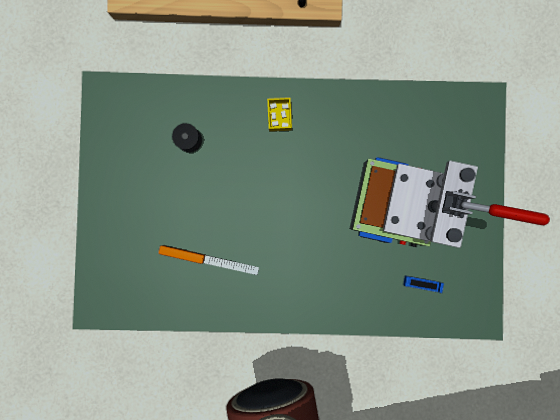

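View pics/side0.png

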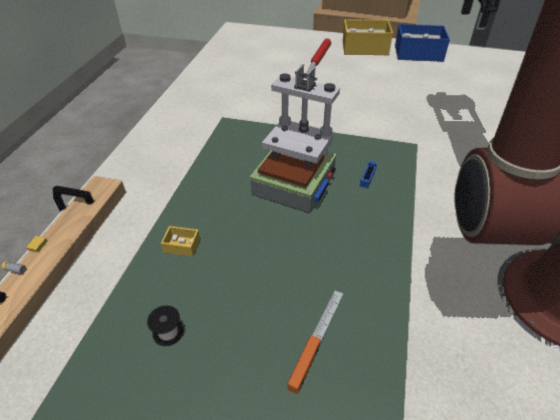

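View pics/wrist0.png

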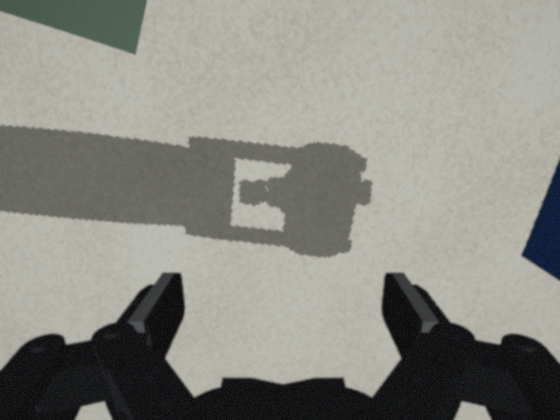

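```bash
cat > h.py <<'E'
from plant import *
import cv2, numpy as np
from scipy.spatial.transform import Rotation as R
def rot(q): return R.from_quat([q[1],q[2],q[3],q[0]])
def cam(n,s=None):
    c=camera_info(n); K=c["intrinsics"]; d=np.array([c["k1"],0,0,0.])
    if n=="wrist":
        T=c["tool_from_camera"]; s=s or state(); Rt=rot(s["tool_rot"]).as_matrix()
        return K,d,Rt@T[:3,:3],Rt@T[:3,3]+np.array(s["tool_pos"])
    return K,d,rot(c["rotation"]).as_matrix(),np.array(c["xyz"])
def rays(n,px,s=None):
    K,d,Rm,o=cam(n,s); u=cv2.undistortPoints(np.array(px,float).reshape(-1,1,2),K,d).reshape(-1,2)
    return o,np.c_[u,np.ones(len(u))]@Rm.T
def onplane(n,px,z,s=None):
    o,v=rays(n,px,s); return o+v*((z-o[2])/v[:,2])[:,None]
def proj(n,P,s=None):
    K,d,Rm,o=cam(n,s); r=cv2.Rodrigues(Rm.T)[0]
    return cv2.projectPoints(np.array(P,float).reshape(-1,1,3),r,-Rm.T@o,K,d)[0].reshape(-1,2)
def big(m):
    n,l,st,c=cv2.connectedComponentsWithStats(m.astype(np.uint8)); i=1+np.argmax(st[1:,4]); return (l==i).astype(np.uint8)
def rect(m):
    cs=cv2.findContours(m,cv2.RETR_EXTERNAL,cv2.CHAIN_APPROX_NONE)[0]; c=max(cs,key=cv2.contourArea); return cv2.minAreaRect(c),c
def hsv(im,lo,hi): return cv2.inRange(cv2.cvtColor(im,cv2.COLOR_BGR2HSV),np.array(lo),np.array(hi))>0
E
python3 - <<'E'
from h import *
im=cv2.imread("pics/top0.png"); H=cv2.cvtColor(im,cv2.COLOR_BGR2HSV)
print(H[252,180],H[265,230],H[195,375],H[165,368],H[230,356])
o=big(hsv(im,(5,150,120),(20,255,255))&(np.arange(560)[None]<260)); r,c=rect(o); print("orange",r)
bx=cv2.boxPoints(r); print(onplane("top",bx,0.024).round(4))
b=hsv(im,(0,0,130),(180,60,255)); b[:,:200]=0;b[:,262:]=0;b[:245]=0;b[285:]=0
b=big(b); rb,cb=rect(b); print("blade",rb); print(onplane("top",cv2.boxPoints(rb),0.005).round(4))
br=big(hsv(im,(5,100,60),(16,255,160))&(np.arange(560)[None]>340)); rr,_=rect(br); print("brown",rr, onplane("top",cv2.boxPoints(rr),0.073).round(4))
g=hsv(im,(35,40,120),(60,160,255)); g=g&(np.arange(560)[None]>340); ys,xs=np.nonzero(g); print(len(xs),xs.min(),xs.max(),ys.min(),ys.max())
v=np.hstack([im[225:295,140:280],]); 
cv2.imwrite("pics/f1.png",cv2.resize(im[145:255,340:450],(770,770),interpolation=cv2.INTER_CUBIC)[:600])
cv2.imwrite("pics/g1.png",cv2.resize(im[235:285,150:270],(792,330),interpolation=cv2.INTER_CUBIC))
E
```

```text
[ 17 240 200] [ 92  16 207] [ 12 196 120] [ 46  92 185] [53 62 49]
orange ((180.84832763671875, 254.15728759765625), (44.896949768066406, 8.61961555480957), 12.994616508483887)
[[0.4259 0.2791 0.024 ]
 [0.4425 0.2759 0.024 ]
 [0.4247 0.1894 0.024 ]
 [0.4081 0.1926 0.024 ]]
blade ((230.99179077148438, 264.8152770996094), (54.554744720458984, 8.695405960083008), 12.380758285522461)
[[0.4068 0.1926 0.005 ]
 [0.424  0.1894 0.005 ]
 [0.4032 0.0814 0.005 ]
 [0.386  0.0847 0.005 ]]
brown ((377.21124267578125, 196.32852172851562), (23.154830932617188, 58.07826232910156), 12.26477336883545) [[ 0.4973 -0.1097  0.073 ]
 [ 0.6047 -0.1305  0.073 ]
 [ 0.5965 -0.1731  0.073 ]
 [ 0.4892 -0.1523  0.073 ]]
769 353 429 159 245
```

View pics/f1.png

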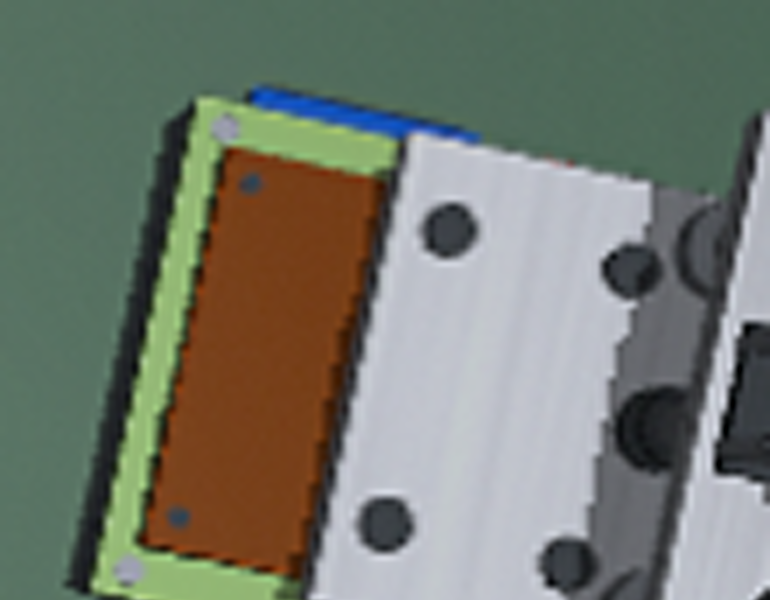

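View pics/g1.png

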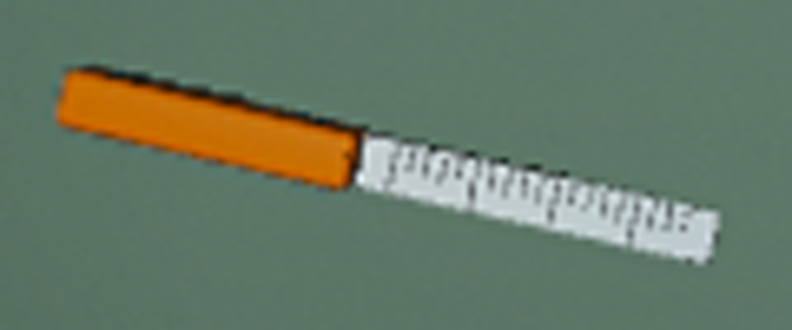

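Run:
```python
from h import *
s=state(); M=rot(s["tool_rot"]).as_matrix(); print(M.round(3)); print(s["time"])
x=M[:,0]; print(np.degrees(np.arctan2(x[1],x[0])))
```

```text
[[ 0.316 -0.     0.949]
 [-0.949  0.002  0.316]
 [-0.002 -1.     0.   ]]
0.15
-71.5610272015405
```

Call:
{"api": "carry_out", "payload": {
  "rows": [
    [[0,0,1,0.33,0.98,0,60],[0,0,1,0.33,0.98,0,60],[0,0,1,0.33,0.98,0,60],[0,0,1,0.33,0.98,0,60],[0,0,1,0.33,0.98,0,60]]
  ]
}}

```text
time: 0.65
tool_pos: [0.2638, -0.3952, 0.3034]
tool_rot: [0.637, -0.637, 0.307, -0.307]
contact_force: [1.2, 0.1, 0.3]
gripper_width: 0.702
```

Call:
{"api": "carry_out", "payload": {
  "rows": [
    [[0,0,1,0.33,0.98,0,60],[0,0,1,0.33,0.98,0,60],[0,0,1,0.33,0.98,0,60],[0,0,1,0.33,0.98,0,60],[0,0,1,0.33,0.98,0,60]]
  ]
}}

```text
time: 1.15
tool_pos: [0.3297, -0.1992, 0.3036]
tool_rot: [0.681, -0.681, 0.191, -0.192]
contact_force: [1.6, -0.5, -0.1]
gripper_width: 0.701
```

Call:
{"api": "carry_out", "payload": {
  "rows": [
    [[0,0,1,0.22,0.98,0,60],[0,0,1,0.22,0.98,0,60],[0,0,1,0.22,0.98,0,60],[0,0,1,0.22,0.98,0,60],[0,0,1,0.22,0.98,0,60]]
  ]
}}

```text
time: 1.65
tool_pos: [0.3735, -0.0032, 0.3038]
tool_rot: [-0.704, 0.704, -0.07, 0.07]
contact_force: [0.2, -1.0, 0.2]
gripper_width: 0.702
```

Call:
{"api": "carry_out", "payload": {
  "rows": [
    [[0,0,0.1,0.22,0.98,-0.4,60],[0,0,0,0.22,0.98,-0.4,60],[0,0,0,0.22,0.98,-0.4,60],[0,0,0,0.22,0.98,-0.4,60],[0,0,0,0.2,0.98,-0.4,60]]
  ]
}}

```text
time: 2.15
tool_pos: [0.4167, 0.1929, 0.2231]
tool_rot: [-0.704, 0.704, -0.068, 0.069]
contact_force: [0.5, -0.5, 0.4]
gripper_width: 0.701
```

Call:
{"api": "carry_out", "payload": {
  "rows": [
    [[0,0,0,0.2,0.9,-0.4,40],[0,0,0,0,0,0,40],[0,0,0,0,0,0,40]]
  ]
}}

```text
time: 2.45
tool_pos: [0.4243, 0.2274, 0.207]
tool_rot: [-0.703, 0.704, -0.069, 0.067]
contact_force: [0.6, 0.1, 1.1]
gripper_width: 0.469
```

Run:
```python
from h import *
s=state(); im=grab_frame("wrist"); cv2.imwrite("pics/w1.png",im); print(s["tool_pos"],s["contact_force"],s["time"])
o=big(hsv(im,(5,150,80),(20,255,255))); r,c=rect(o); print("orange",r)
P=onplane("wrist",cv2.boxPoints(r),0.024,s); print(P.round(4),P.mean(0))
M=rot(s["tool_rot"]).as_matrix();print(M.round(3), np.degrees(np.arctan2(M[1,0],M[0,0])))
```

```text
[0.42431777 0.22740566 0.20698583] [0.57588347 0.1222993  1.0939638 ] 2.45
orange ((282.5, 193.0), (112.0, 23.0), 90.0)
[[0.4268 0.2812 0.024 ]
 [0.4432 0.278  0.024 ]
 [0.4272 0.1914 0.024 ]
 [0.4091 0.1949 0.024 ]] [0.42655864 0.23638052 0.024     ]
[[ 0.981 -0.002  0.192]
 [-0.192 -0.001  0.981]
 [-0.002 -1.    -0.002]] -11.062063703425414
```

View pics/w1.png

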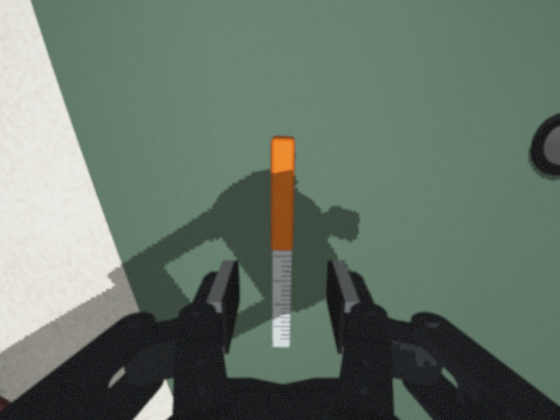

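Call:
{"api": "carry_out", "payload": {
  "rows": [
    [[0,0,0,0.04,0.19,-0.9,40],[0,0,0,0,0,-0.9,40],[0,0,0,0,0,-0.8,40],[0,0,0,0,0,-0.5,40],[0,0,0,0,0,0,40]]
  ]
}}

```text
time: 3.0
tool_pos: [0.4248, 0.2328, 0.0817]
tool_rot: [-0.703, 0.705, -0.071, 0.068]
contact_force: [-1.0, -1.0, -0.5]
gripper_width: 0.464
```

Run:
```python
from h import *
s=state(); im=grab_frame("wrist"); cv2.imwrite("pics/w2.png",im); print(s["tool_pos"],s["contact_force"],s["time"])
```

```text
[0.42475633 0.23279454 0.0816663 ] [-1.00867519 -0.99314911 -0.51671713] 3.0
```

View pics/w2.png

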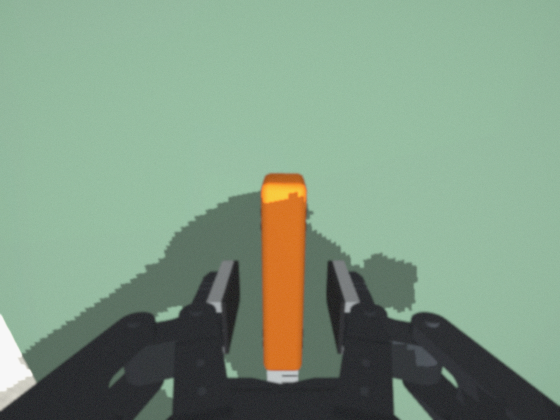

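Call:
{"api": "carry_out", "payload": {
  "rows": [
    [[0,0,0,0.02,0.03,-0.14,40],[0,0,0,0,0,0,30],[0,0,0,0,0,0,10],[0,0,0,0,0,0,5],[0,0,0,0,0,0,5]]
  ]
}}

```text
time: 3.55
tool_pos: [0.4284, 0.2363, 0.0799]
tool_rot: [0.704, -0.703, 0.068, -0.07]
contact_force: [-0.3, -0.4, 5.2]
gripper_width: 0.193
```

Call:
{"api": "carry_out", "payload": {
  "rows": [
    [[0,0,0,0,0,0,5],[0,0,0,0,0,0,5],[0,0,0,0,0,0,5]]
  ]
}}

```text
time: 3.85
tool_pos: [0.4284, 0.2363, 0.0799]
tool_rot: [0.704, -0.703, 0.068, -0.07]
contact_force: [-1.0, -1.1, 6.3]
gripper_width: 0.192
```

Call:
{"api": "carry_out", "payload": {
  "rows": [
    [[0,0,0,0,0,0.2,5],[0,0,0,0,0,0.5,5],[0,0,0,0,0,0.8,5],[0,0,0,0,0,0.9,5],[0,0,0,0,0,0,5]]
  ]
}}

```text
time: 4.35
tool_pos: [0.43, 0.237, 0.1803]
tool_rot: [0.705, -0.702, 0.065, -0.072]
contact_force: [0.8, -0.3, -0.9]
gripper_width: 0.195
```

Call:
{"api": "carry_out", "payload": {
  "rows": [
    [[0,0,0,0,0,0,5],[0,0,0,0,0,0,5]]
  ]
}}

```text
time: 4.55
tool_pos: [0.4262, 0.2356, 0.1728]
tool_rot: [-0.703, 0.704, -0.07, 0.068]
contact_force: [0.2, 0.6, -1.3]
gripper_width: 0.197
```

Run:
```python
from h import *
s=state(); im=grab_frame("wrist"); cv2.imwrite("pics/w3.png",im); print(s["tool_pos"],s["tool_rot"],s["contact_force"],s["ft_torque"],s["time"])
im=grab_frame("side"); cv2.imwrite("pics/s3.png",cv2.resize(im[190:420,180:450],None,fx=2.6,fy=2.6,interpolation=cv2.INTER_CUBIC))
im=grab_frame("top"); cv2.imwrite("pics/t3.png",im)
```

```text
[0.42624628 0.23555462 0.1728009 ] [-0.70333094  0.70418376 -0.06962956  0.067842  ] [ 0.15562358  0.61097993 -1.30527843] [ 0.01562183  0.02947673 -0.0109629 ] 4.55
```

View pics/w3.png

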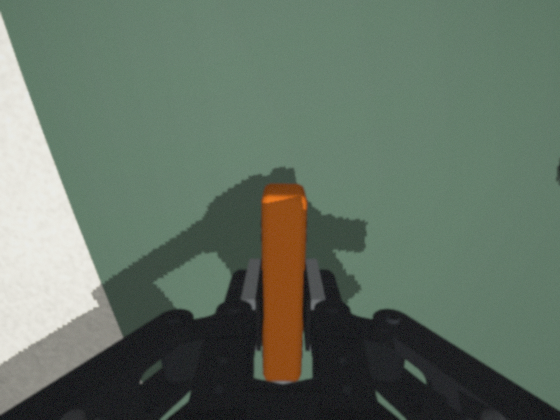

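View pics/s3.png

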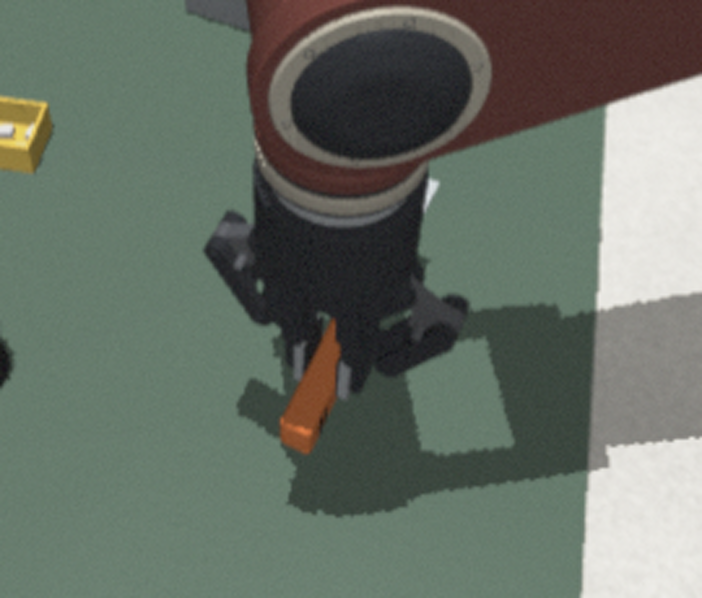

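View pics/t3.png

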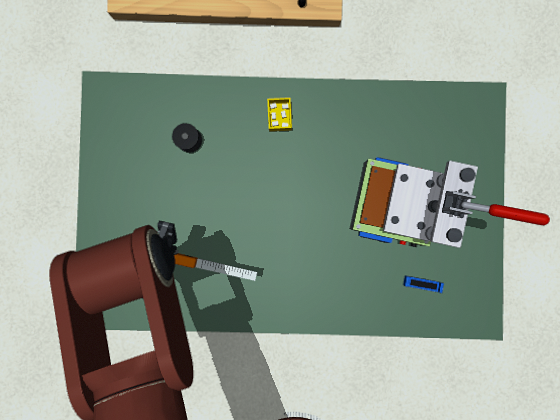

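Run:
```python
from h import *
im=cv2.imread("pics/t3.png"); 
cv2.imwrite("pics/t3c.png",cv2.resize(im[245:290,180:280],(800,360),interpolation=cv2.INTER_CUBIC))
b=hsv(im,(0,0,120),(180,60,255)); b[:,:198]=0;b[:,265:]=0;b[:255]=0;b[285:]=0
b=big(b); rb,cb=rect(b); print("blade",rb); bx=cv2.boxPoints(rb); P=onplane("top",bx,0.095); print(bx.round(1),P.round(4))
# fixture: green plate front edge by lines
g=hsv(im,(35,40,120),(60,160,255)); g[:,:340]=0; g[:,440:]=0
gr=big(cv2.morphologyEx(g.astype(np.uint8),cv2.MORPH_CLOSE,np.ones((3,3))))
# first green pixel in each row
pts=[(np.nonzero(gr[y])[0][0],y) for y in range(168,226)]
pts=np.array(pts,float); Q=onplane("top",pts-[0.5,0],0.055)
v=cv2.fitLine(Q[:,:2].astype(np.float32),cv2.DIST_HUBER,0,1e-4,1e-4).ravel(); print("front line",v, np.degrees(np.arctan2(v[1],v[0])))
ys,xs=np.nonzero(gr); print(xs.min(),xs.max(),ys.min(),ys.max())
r,c=rect(gr); print(onplane("top",cv2.boxPoints(r),0.055).round(4), r)
```

```text
blade ((231.0, 269.5), (29.0, 66.0), 90.0)
[[198. 255.]
 [264. 255.]
 [264. 284.]
 [198. 284.]] [[0.4296 0.1877 0.095 ]
 [0.4327 0.0675 0.095 ]
 [0.38   0.066  0.095 ]
 [0.3771 0.186  0.095 ]]
front line [ 0.98180187 -0.18990804  0.54678863 -0.11107229] -10.947416
353 429 158 246
[[ 0.4845 -0.0979  0.055 ]
 [ 0.6217 -0.1256  0.055 ]
 [ 0.5918 -0.2735  0.055 ]
 [ 0.4552 -0.2454  0.055 ]] ((398.45562744140625, 201.98995971679688), (79.03511047363281, 72.78044128417969), 12.771242141723633)
```

View pics/t3c.png

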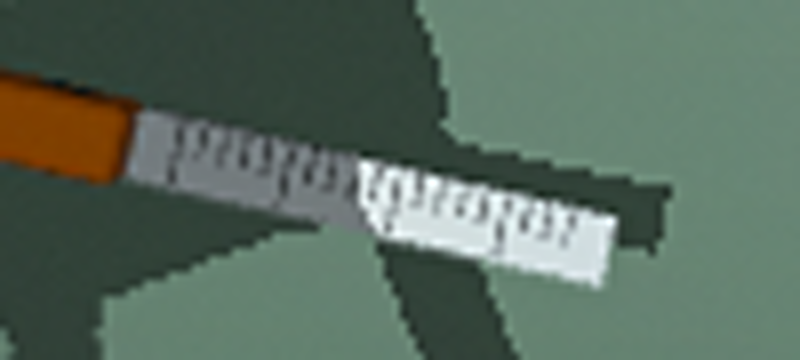

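Run:
```python
from h import *
n=onplane("top",[(256.2,276.3)],0.0945)[0]; r=onplane("top",[(196,263.1)],0.103)[0]
d=n-r; print(n,r,np.linalg.norm(d[:2]),np.degrees(np.arctan2(d[1],d[0])))
print("nose-TCP",n-state()["tool_pos"], "expected from TCP along -101:", np.array([-.19,-.982])*.155)
```

```text
[0.39352506 0.08064063 0.0945    ] [0.415571   0.18938617 0.103     ] 0.11095771800895216 -101.460233549778
nose-TCP [-0.03277594 -0.15488595 -0.07798096] expected from TCP along -101: [-0.02945 -0.15221]
```

Call:
{"api": "carry_out", "payload": {
  "rows": [
    [[0,0,0,0.3,-0.3,0,5],[0,0,0,0.6,-0.6,0,5],[0,0,0,0.7,-0.7,0,5],[0,0,0,0.7,-0.7,0,5],[0,0,0,0.7,-0.7,0,5]]
  ]
}}

```text
time: 5.2
tool_pos: [0.5476, 0.1147, 0.173]
tool_rot: [-0.704, 0.704, -0.069, 0.068]
contact_force: [0.1, 0.5, -0.4]
gripper_width: 0.191
```

Call:
{"api": "carry_out", "payload": {
  "rows": [
    [[0,0,0,0.6,-0.6,-0.2,5],[0,0,0,0.4,-0.4,-0.2,5],[0,0,0,0.1,-0.2,-0.2,5],[0,0,0,0,0,0,5],[0,0,0,0,0,0,5]]
  ]
}}

```text
time: 5.7
tool_pos: [0.5901, 0.0685, 0.1493]
tool_rot: [0.704, -0.704, 0.07, -0.068]
contact_force: [0.3, 0.4, -1.4]
gripper_width: 0.193
```

Run:
```python
from h import *
s=state(); im=grab_frame("wrist"); cv2.imwrite("pics/w4.png",im); print(s["tool_pos"],s["tool_rot"],s["contact_force"],s["ft_torque"],s["time"])
im=grab_frame("side"); cv2.imwrite("pics/s4.png",im)
im=grab_frame("top"); cv2.imwrite("pics/t4.png",im)
cv2.imwrite("pics/t4c.png",cv2.resize(im[140:260,270:430],(800,600),interpolation=cv2.INTER_CUBIC))
```

```text
[0.59011804 0.06848114 0.14925162] [ 0.70384555 -0.70368102  0.06957447 -0.06777802] [ 0.31617852  0.38418779 -1.37804056] [-0.01414283 -0.03423108  0.03196832] 5.7
```

View pics/t4c.png

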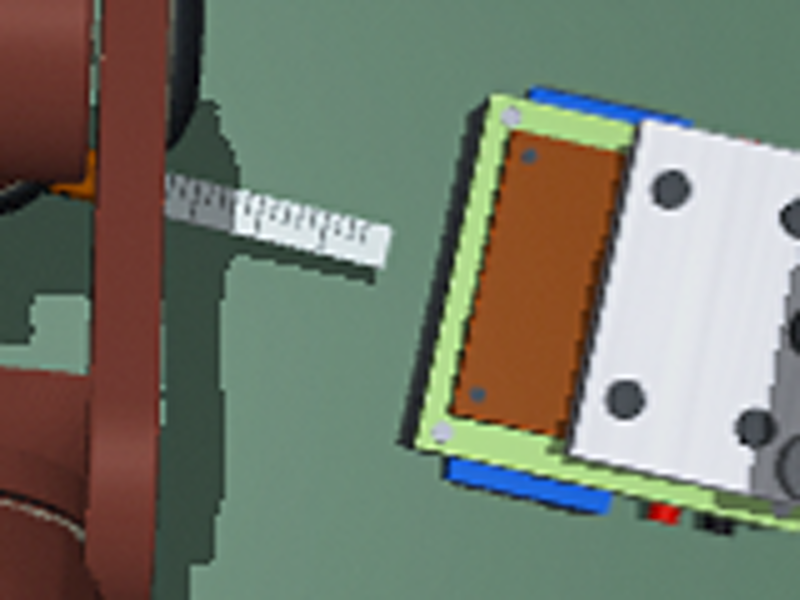

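View pics/s4.png

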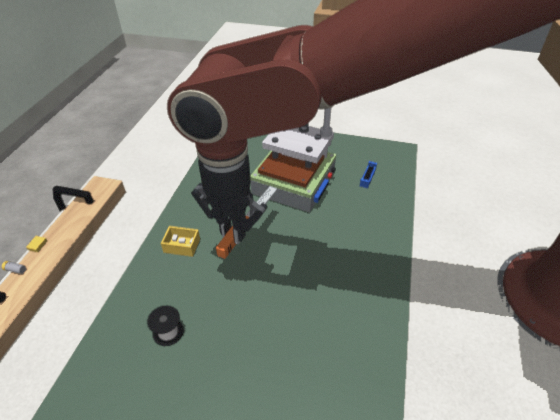

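Run:
```python
from h import *
im=cv2.imread("pics/s4.png")
cv2.imwrite("pics/s4c.png",cv2.resize(im[140:240,210:350],(798,570),interpolation=cv2.INTER_CUBIC))
mouth=np.array([.5527,-.112,.055]); e=np.array([-.19,-.982]); 
for z in (.067,.071,.075):
    n=onplane("top",[(347.6,189.4)],z)[0]; rt=onplane("top",[(303.4,180)],z+.006)[0]
    d=n-rt; rel=(n-mouth)[:2]; print(z,n,np.degrees(np.arctan2(d[1],d[0])),"along",rel@e,"lat",rel@[.982,-.19], "side px",proj("side",[n]))
```

```text
0.067 [ 0.55890697 -0.08634899  0.067     ] -100.12503052730108 along -0.02636861759201308 lat 0.0012215491201795921 side px [[273.10462363 188.19823129]]
0.071 [ 0.558603   -0.08580602  0.071     ] -100.12321491776248 along -0.026844060139353743 lat 0.0008198848721276207 side px [[273.14576005 186.8979526 ]]
0.075 [ 0.55829902 -0.08526305  0.075     ] -100.1213827021961 along -0.027319502686694377 lat 0.00041822062407565456 side px [[273.18720822 185.58790716]]
```

View pics/s4c.png

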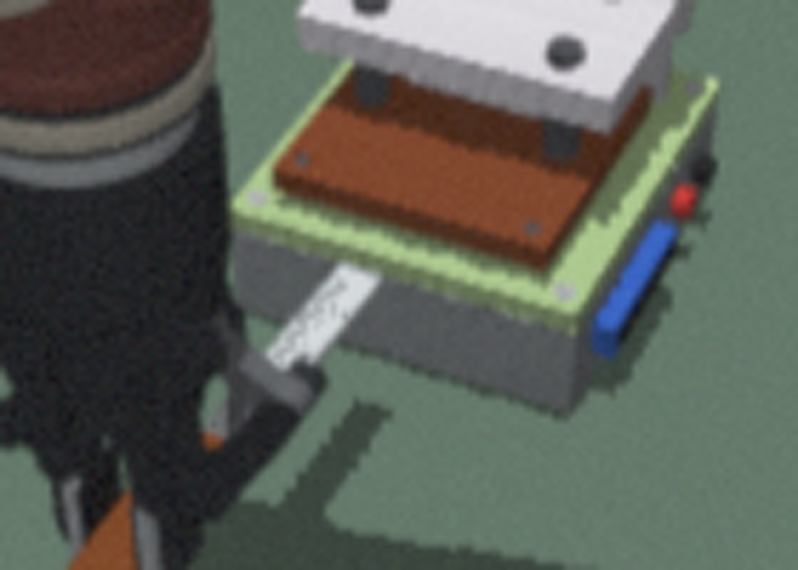

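Call:
{"api": "carry_out", "payload": {
  "rows": [
    [[0,0,0,-0.03,-0.15,-0.1,5],[0,0,0,-0.03,-0.15,-0.1,5],[0,0,0,-0.03,-0.15,-0.06,5],[0,0,0,-0.03,-0.15,0,5],[0,0,0,-0.02,-0.08,0,5]]
  ]
}}

```text
time: 6.35
tool_pos: [0.5855, 0.0399, 0.1398]
tool_rot: [-0.704, 0.704, -0.069, 0.069]
contact_force: [-0.1, 0.2, -1.1]
gripper_width: 0.19
```

Call:
{"api": "carry_out", "payload": {
  "rows": [
    [[0,0,0,0,0,0,5],[0,0,0,0,0,0,5]]
  ]
}}

```text
time: 6.55
tool_pos: [0.5858, 0.0405, 0.1401]
tool_rot: [0.704, -0.704, 0.069, -0.069]
contact_force: [-0.0, 0.7, -1.1]
gripper_width: 0.193
```

Run:
```python
from h import *
s=state();  print(s["tool_pos"],s["contact_force"],s["ft_torque"],s["time"])
im=grab_frame("side"); cv2.imwrite("pics/s5.png",im)
cv2.imwrite("pics/s5c.png",cv2.resize(im[140:240,210:350],(798,570),interpolation=cv2.INTER_CUBIC))
s=state();  print(s["tool_pos"],s["contact_force"],s["ft_torque"],s["time"])
im=grab_frame("top"); cv2.imwrite("pics/t5.png",im)
cv2.imwrite("pics/t5c.png",cv2.resize(im[140:260,270:430],(800,600),interpolation=cv2.INTER_CUBIC))
s=state();  print(s["tool_pos"],s["contact_force"],s["ft_torque"],s["time"])
```

```text
[0.58579137 0.04054476 0.14008736] [-0.04487317  0.74047408 -1.12293531] [0.11568022 0.05327889 0.06045899] 6.55
[0.58578553 0.04071712 0.14007161] [ 0.22638286 -0.88053818 -1.61372546] [-0.00094775  0.02873638  0.00847516] 6.6
[0.58580261 0.04079772 0.14007992] [-0.11313421  0.40403491 -1.10521476] [-0.00176027 -0.01522263 -0.02410298] 6.65
```

View pics/t5c.png

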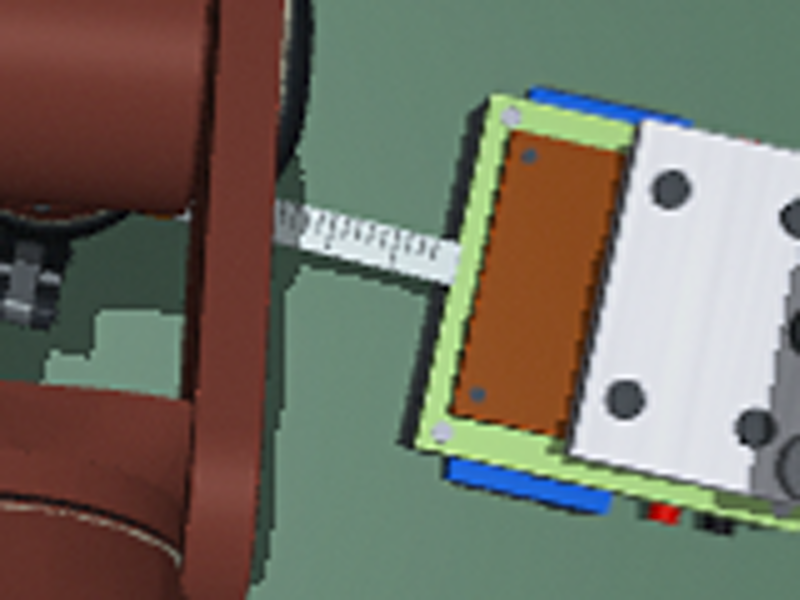

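View pics/s5c.png

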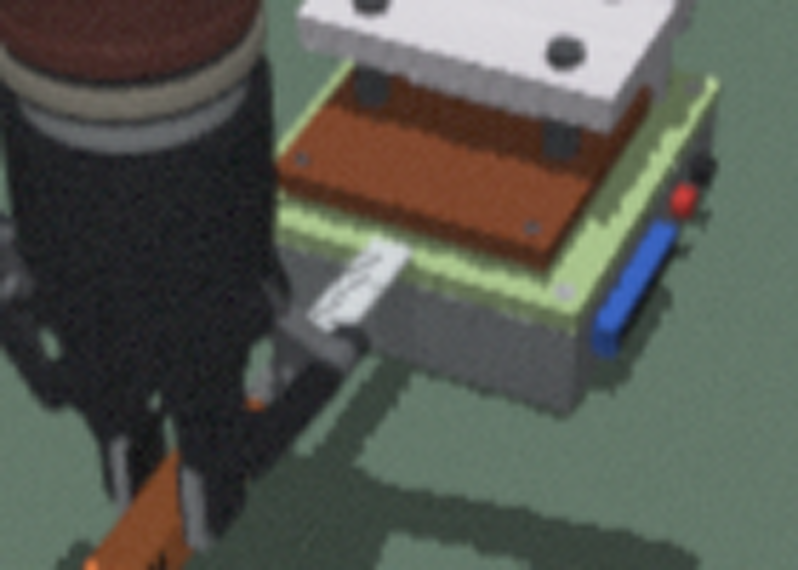

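Call:
{"api": "carry_out", "payload": {
  "rows": [
    [[0,0,0,-0.01,-0.05,-0.03,5],[0,0,0,0,0,-0.03,5],[0,0,0,0,0,0,5]]
  ]
}}

```text
time: 6.95
tool_pos: [0.5851, 0.0388, 0.1372]
tool_rot: [0.704, -0.704, 0.069, -0.069]
contact_force: [0.1, -0.3, -0.9]
gripper_width: 0.194
```

Call:
{"api": "carry_out", "payload": {
  "rows": [
    [[0,0,0,0,0,-0.03,5],[0,0,0,0,0,0,5]]
  ]
}}

```text
time: 7.15
tool_pos: [0.5851, 0.0388, 0.1361]
tool_rot: [0.704, -0.704, 0.069, -0.069]
contact_force: [0.7, -0.3, -1.8]
gripper_width: 0.192
```

Run:
```python
from h import *
s=state();  print(s["tool_pos"],s["contact_force"],s["ft_torque"],s["time"])
```

```text
[0.58514834 0.03876299 0.13606659] [ 0.71331964 -0.29168277 -1.76869791] [ 0.03399236 -0.02425875 -0.00381925] 7.15
```

Call:
{"api": "carry_out", "payload": {
  "rows": [
    [[0,0,0,0,0,-0.02,5],[0,0,0,0,0,0,5],[0,0,0,0,0,0,5]]
  ]
}}

```text
time: 7.45
tool_pos: [0.5852, 0.0387, 0.1355]
tool_rot: [0.704, -0.704, 0.069, -0.069]
contact_force: [0.5, 0.0, -1.3]
gripper_width: 0.191
```

Call:
{"api": "carry_out", "payload": {
  "rows": [
    [[0,0,0,0,0,-0.02,5],[0,0,0,0,0,0,5],[0,0,0,0,0,0,5]]
  ]
}}

```text
time: 7.75
tool_pos: [0.5853, 0.0387, 0.1348]
tool_rot: [-0.704, 0.704, -0.069, 0.069]
contact_force: [-0.2, 0.7, -0.7]
gripper_width: 0.194
```

Run:
```python
from h import *
s=state();  print(s["tool_pos"],s["contact_force"],s["ft_torque"],s["time"])
im=grab_frame("side"); cv2.imwrite("pics/s6.png",im)
cv2.imwrite("pics/s6c.png",cv2.resize(im[140:240,210:350],(798,570),interpolation=cv2.INTER_CUBIC))
s=state();  print(s["tool_pos"],s["contact_force"],s["ft_torque"],s["time"])
```

```text
[0.58530314 0.03867543 0.13475687] [-0.22357869  0.73677208 -0.71579822] [-0.01244591 -0.03636443  0.06832006] 7.75
[0.58532152 0.03868574 0.13476286] [-0.47056299 -0.43742947 -0.59128375] [-0.01382723  0.01809377 -0.01523695] 7.8
```

View pics/s6c.png

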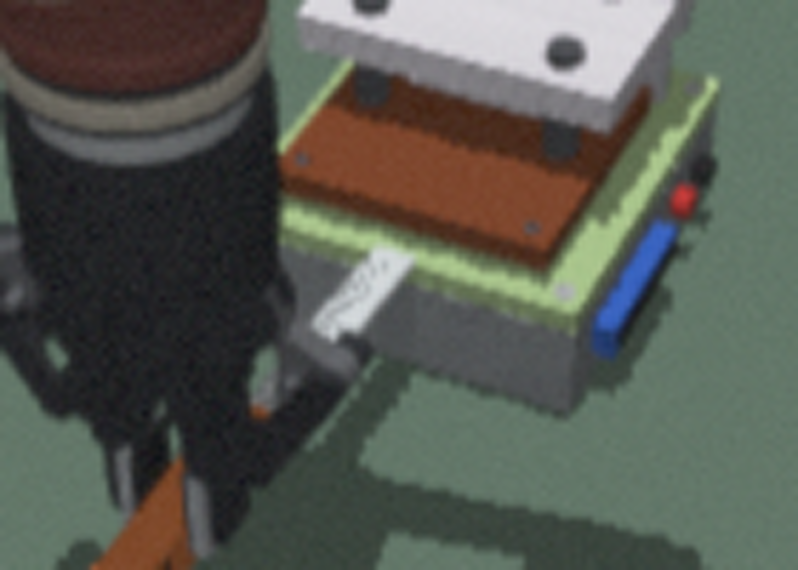

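Call:
{"api": "carry_out", "payload": {
  "rows": [
    [[0,0,0,0,0,-0.015,5],[0,0,0,0,0,0,5],[0,0,0,0,0,0,5]]
  ]
}}

```text
time: 8.1
tool_pos: [0.5853, 0.0387, 0.1342]
tool_rot: [-0.704, 0.704, -0.069, 0.069]
contact_force: [-0.3, 0.7, -0.3]
gripper_width: 0.194
```

Call:
{"api": "carry_out", "payload": {
  "rows": [
    [[0,0,0,0,0,0,5]]
  ]
}}

```text
time: 8.2
tool_pos: [0.5854, 0.0387, 0.1342]
tool_rot: [0.704, -0.704, 0.069, -0.069]
contact_force: [0.3, -0.3, 0.4]
gripper_width: 0.198
```

Run:
```python
from h import *
s=state();  print(s["tool_pos"],s["contact_force"],s["ft_torque"],s["time"])
```

```text
[0.58535331 0.0387019  0.13423372] [ 0.25356154 -0.34366944  0.44936226] [-0.0239214  -0.01335942 -0.03626521] 8.2
```

Call:
{"api": "carry_out", "payload": {
  "rows": [
    [[0,0,0,-0.02,-0.1,0,5],[0,0,0,-0.02,-0.1,0,5],[0,0,0,-0.02,-0.1,0,5],[0,0,0,-0.02,-0.1,0,5]]
  ]
}}

```text
time: 8.6
tool_pos: [0.582, 0.0223, 0.1342]
tool_rot: [0.704, -0.704, 0.069, -0.069]
contact_force: [-0.9, 0.9, 0.6]
gripper_width: 0.19
```

Call:
{"api": "carry_out", "payload": {
  "rows": [
    [[0,0,0,-0.02,-0.1,0,5],[0,0,0,-0.01,-0.05,0,5],[0,0,0,0,0,0,5]]
  ]
}}

```text
time: 8.9
tool_pos: [0.5808, 0.0161, 0.1341]
tool_rot: [-0.703, 0.704, -0.069, 0.069]
contact_force: [0.2, -0.5, 0.4]
gripper_width: 0.195
```

Run:
```python
from h import *
s=state();  print(s["tool_pos"],s["contact_force"],s["ft_torque"],s["time"])
im=grab_frame("side"); cv2.imwrite("pics/s7.png",im)
cv2.imwrite("pics/s7c.png",cv2.resize(im[140:240,210:350],(798,570),interpolation=cv2.INTER_CUBIC))
s=state();  print(s["tool_pos"],s["contact_force"],s["ft_torque"],s["time"])
im=grab_frame("top"); cv2.imwrite("pics/t7.png",im)
cv2.imwrite("pics/t7c.png",cv2.resize(im[140:260,270:430],(800,600),interpolation=cv2.INTER_CUBIC))
```

```text
[0.58080878 0.01613842 0.13413447] [ 0.16112151 -0.51052745  0.35787012] [-0.24843857  0.04189604  0.01231991] 8.9
[0.58077552 0.01623875 0.13405905] [-0.76821504 -0.52797977  0.93347555] [-0.29200548  0.0637089  -0.05164896] 8.95
```

View pics/s7c.png

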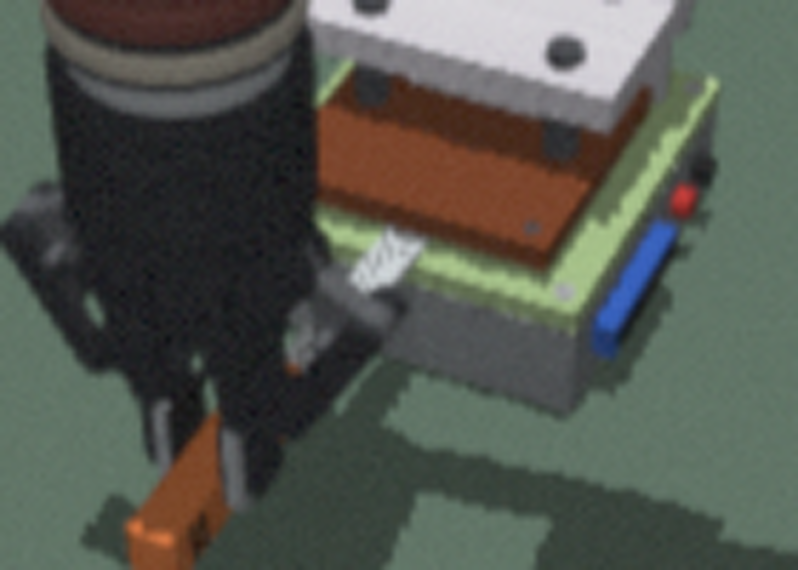

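View pics/t7c.png

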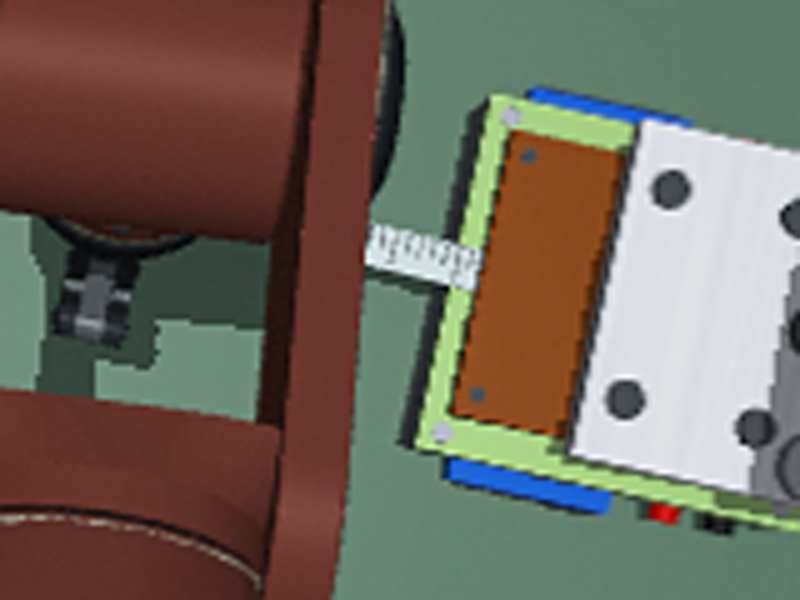

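Call:
{"api": "carry_out", "payload": {
  "rows": [
    [[0,0,0,-0.01,-0.05,0,5],[0,0,0,-0.01,-0.05,0,5],[0,0,0,-0.01,-0.05,0,5],[0,0,0,-0.01,-0.05,0,5]]
  ]
}}

```text
time: 9.4
tool_pos: [0.5793, 0.0087, 0.1342]
tool_rot: [0.704, -0.704, 0.069, -0.069]
contact_force: [-0.5, 0.7, 0.9]
gripper_width: 0.195
```

Call:
{"api": "carry_out", "payload": {
  "rows": [
    [[0,0,0,-0.01,-0.05,0,5],[0,0,0,0,0,0,5]]
  ]
}}

```text
time: 9.6
tool_pos: [0.5788, 0.0063, 0.1342]
tool_rot: [-0.704, 0.704, -0.069, 0.069]
contact_force: [0.5, 0.6, 0.3]
gripper_width: 0.195
```

```bash
cat > rd.py <<'E'
from h import *
L=[]
for i in range(4):
    s=state(); L.append(np.r_[s["contact_force"],s["ft_torque"],s["tool_pos"]]); grab_frame("side")
m=np.mean(L,0); e=np.array([-.19,-.982,0]); lat=np.array([.982,-.19,0])
print("Falong %.2f Flat %.2f Fz %.2f  T"%(m[:3]@e,m[:3]@lat,m[2]),m[3:6].round(3),"pos",m[6:].round(4),"nose along %.4f"%((m[6:]-[.5853,.0387,.135])@e+.004),s["time"],s["gripper_width"])
E
python3 rd.py
```

```text
Falong -0.05 Flat -0.04 Fz 0.43  T [-0.234  0.017  0.009] pos [0.5788 0.0064 0.1341] nose along 0.0370 9.75 0.18891822683571127
```

Call:
{"api": "carry_out", "payload": {
  "rows": [
    [[0,0,0,-0.01,-0.05,0,5],[0,0,0,-0.01,-0.05,0,5],[0,0,0,0,0,0,5]]
  ]
}}

```text
time: 10.1
tool_pos: [0.5781, 0.0025, 0.1342]
tool_rot: [0.704, -0.704, 0.069, -0.069]
contact_force: [0.6, 0.7, 1.3]
gripper_width: 0.196
```

```bash
python3 rd.py
```

```text
Falong -0.70 Flat 0.65 Fz 0.72  T [-0.103  0.005  0.008] pos [0.5781 0.0026 0.1341] nose along 0.0409 10.25 0.19194325129516937
```

Call:
{"api": "carry_out", "payload": {
  "rows": [
    [[0,0,0,-0.01,-0.05,0,5],[0,0,0,-0.01,-0.05,0,5],[0,0,0,0,0,0,5]]
  ]
}}

```text
time: 10.6
tool_pos: [0.5773, -0.0015, 0.1342]
tool_rot: [-0.704, 0.704, -0.069, 0.069]
contact_force: [0.2, -0.1, 0.4]
gripper_width: 0.193
```

```bash
python3 rd.py
```

```text
Falong 0.18 Flat 0.27 Fz 1.02  T [-0.119 -0.028 -0.004] pos [ 0.5772 -0.0015  0.1341] nose along 0.0450 10.75 0.194968477263421
```

Call:
{"api": "carry_out", "payload": {
  "rows": [
    [[0,0,0,-0.01,-0.05,0,5],[0,0,0,-0.01,-0.05,0,5],[0,0,0,0,0,0,5]]
  ]
}}

```text
time: 11.1
tool_pos: [0.5765, -0.0055, 0.1342]
tool_rot: [-0.704, 0.704, -0.069, 0.069]
contact_force: [0.1, -1.0, 0.9]
gripper_width: 0.193
```

```bash
python3 rd.py
```

```text
Falong 0.05 Flat -0.16 Fz 0.91  T [-0.1    0.002  0.041] pos [ 0.5764 -0.0055  0.1341] nose along 0.0491 11.25 0.19646316079714868
```

Call:
{"api": "carry_out", "payload": {
  "rows": [
    [[0,0,0,-0.01,-0.05,0,5],[0,0,0,-0.01,-0.05,0,5],[0,0,0,0,0,0,5]]
  ]
}}

```text
time: 11.6
tool_pos: [0.5756, -0.0095, 0.1341]
tool_rot: [-0.704, 0.704, -0.069, 0.069]
contact_force: [-0.2, 1.1, 0.7]
gripper_width: 0.193
```

```bash
python3 rd.py
```

```text
Falong -0.66 Flat -0.07 Fz 1.23  T [-0.091  0.001  0.012] pos [ 0.5757 -0.0095  0.1341] nose along 0.0532 11.75 0.19181680638482296
```

Call:
{"api": "carry_out", "payload": {
  "rows": [
    [[0,0,0,-0.01,-0.05,0,5],[0,0,0,-0.01,-0.05,0,5],[0,0,0,0,0,0,5]]
  ]
}}

```text
time: 12.1
tool_pos: [0.5749, -0.0135, 0.1341]
tool_rot: [-0.704, 0.704, -0.069, 0.069]
contact_force: [-0.4, 1.2, 0.6]
gripper_width: 0.198
```

```bash
python3 rd.py
```

```text
Falong -0.54 Flat -0.00 Fz 0.49  T [-0.074 -0.012  0.021] pos [ 0.5749 -0.0135  0.1341] nose along 0.0572 12.25 0.19194300425573702
```

Call:
{"api": "carry_out", "payload": {
  "rows": [
    [[0,0,0,-0.01,-0.05,0,5],[0,0,0,-0.01,-0.05,0,5],[0,0,0,0,0,0,5]]
  ]
}}

```text
time: 12.6
tool_pos: [0.5741, -0.0175, 0.1342]
tool_rot: [-0.704, 0.704, -0.069, 0.069]
contact_force: [0.5, 1.1, 1.6]
gripper_width: 0.192
```

```bash
python3 rd.py
```

```text
Falong -0.78 Flat -0.05 Fz 1.35  T [-0.075 -0.013 -0.01 ] pos [ 0.5741 -0.0175  0.1341] nose along 0.0613 12.75 0.19324716204159212
```

Call:
{"api": "carry_out", "payload": {
  "rows": [
    [[0,0,0,-0.01,-0.05,0,5],[0,0,0,-0.005,-0.025,0,5],[0,0,0,0,0,0,5]]
  ]
}}

```text
time: 13.1
tool_pos: [0.5735, -0.0204, 0.1341]
tool_rot: [0.704, -0.704, 0.069, -0.069]
contact_force: [-0.8, 1.2, 2.5]
gripper_width: 0.187
```

```bash
python3 rd.py
```

```text
Falong -1.40 Flat -0.18 Fz 2.29  T [ 0.039 -0.037 -0.021] pos [ 0.5735 -0.0204  0.1341] nose along 0.0642 13.25 0.19431387717845214
```

Call:
{"api": "carry_out", "payload": {
  "rows": [
    [[0,0,0,-0.01,-0.05,0,5],[0,0,0,-0.005,-0.025,0,5],[0,0,0,0,0,0,5]]
  ]
}}

```text
time: 13.6
tool_pos: [0.5729, -0.0235, 0.1341]
tool_rot: [-0.704, 0.704, -0.069, 0.069]
contact_force: [-0.0, 1.7, 2.5]
gripper_width: 0.195
```

```bash
python3 rd.py
```

```text
Falong -1.59 Flat -0.04 Fz 2.05  T [ 0.021 -0.017  0.02 ] pos [ 0.5729 -0.0234  0.1341] nose along 0.0674 13.75 0.19324005016702883
```

Call:
{"api": "carry_out", "payload": {
  "rows": [
    [[0,0,0,-0.005,-0.025,0,5],[0,0,0,-0.005,-0.025,0,5],[0,0,0,0,0,0,5]]
  ]
}}

```text
time: 14.1
tool_pos: [0.5725, -0.0254, 0.1341]
tool_rot: [0.704, -0.704, 0.069, -0.069]
contact_force: [0.6, 2.1, 3.0]
gripper_width: 0.196
```

```bash
python3 rd.py;  python3 - <<'E'
from h import *
im=grab_frame("side"); cv2.imwrite("pics/s8.png",im)
cv2.imwrite("pics/s8c.png",cv2.resize(im[140:240,210:350],(798,570),interpolation=cv2.INTER_CUBIC))
im=grab_frame("top"); cv2.imwrite("pics/t8.png",im)
cv2.imwrite("pics/t8c.png",cv2.resize(im[140:260,270:430],(800,600),interpolation=cv2.INTER_CUBIC))
cv2.imwrite("pics/w8.png",grab_frame("wrist"))
E
```

```text
Falong -1.81 Flat -0.09 Fz 2.28  T [ 0.076 -0.052 -0.013] pos [ 0.5725 -0.0254  0.1341] nose along 0.0694 14.25 0.19233065151295922
```

View pics/s8c.png

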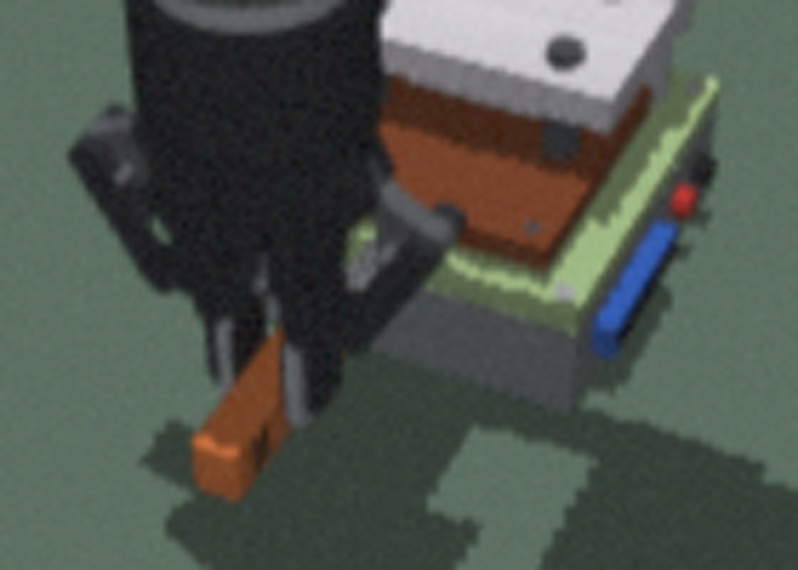

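View pics/t8c.png

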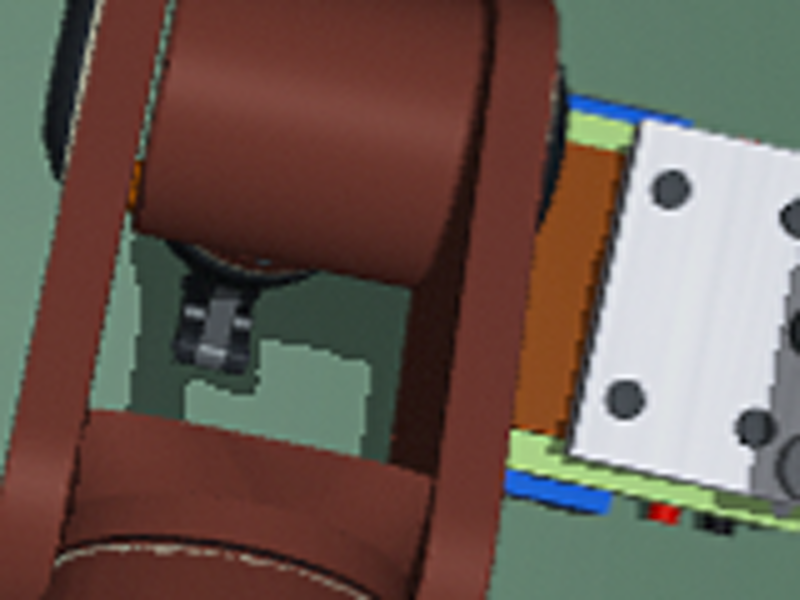

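View pics/w8.png

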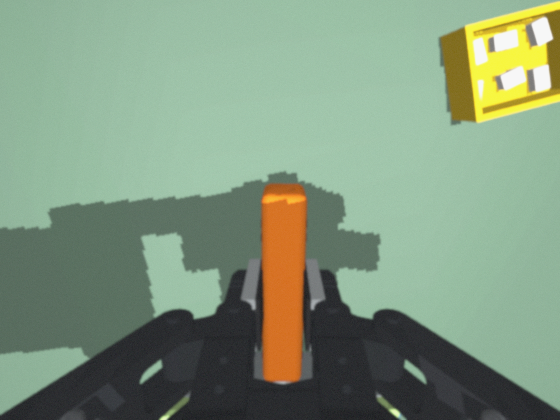

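Run:
```python
from h import *
for f in ("w3","w8"):
    im=cv2.imread(f"pics/{f}.png"); o=big(hsv(im,(3,150,80),(22,255,255)))
    for y in (190,200,210,240,270,300,330,360,370):
        x=np.nonzero(o[y])[0]; print(f,y,x.min() if len(x) else None,x.max() if len(x) else None,end=' | ')
    ys=[np.nonzero(o[:,x])[0] for x in (272,284,296)]; print([(a.min(),a.max()) for a in ys])
    g=cv2.cvtColor(im,cv2.COLOR_BGR2GRAY)
    print(im[180:202,284].tolist())
s=state(); M=rot(s["tool_rot"]).as_matrix(); print(M.round(4))
```

```text
w3 190 265 302 | w3 200 262 306 | w3 210 262 306 | w3 240 262 305 | w3 270 262 303 | w3 300 263 302 | w3 330 263 302 | w3 360 264 300 | w3 370 264 300 | [(np.int64(184), np.int64(380)), (np.int64(184), np.int64(379)), (np.int64(185), np.int64(379))]
[[65, 74, 59], [64, 73, 61], [61, 73, 70], [53, 70, 89], [37, 65, 105], [28, 61, 111], [23, 61, 114], [16, 62, 112], [19, 60, 115], [22, 64, 117], [15, 61, 116], [23, 63, 121], [23, 65, 123], [10, 65, 124], [29, 77, 144], [24, 87, 167], [24, 97, 188], [32, 107, 207], [32, 107, 205], [29, 92, 181], [27, 82, 158], [19, 74, 143]]
w8 190 265 303 | w8 200 262 306 | w8 210 262 305 | w8 240 262 305 | w8 270 262 304 | w8 300 263 303 | w8 330 262 302 | w8 360 263 300 | w8 370 263 300 | [(np.int64(184), np.int64(381)), (np.int64(184), np.int64(380)), (np.int64(184), np.int64(381))]
[[98, 112, 94], [100, 114, 95], [96, 112, 103], [82, 104, 127], [59, 96, 150], [34, 89, 161], [27, 89, 165], [31, 92, 169], [31, 93, 173], [33, 93, 174], [32, 95, 175], [31, 95, 177], [31, 96, 180], [26, 101, 193], [39, 118, 220], [40, 135, 238], [45, 155, 245], [46, 161, 247], [41, 152, 245], [44, 135, 236], [34, 116, 218], [38, 115, 215]]
[[ 9.811e-01  0.000e+00  1.935e-01]
 [-1.935e-01 -2.000e-04  9.811e-01]
 [ 1.000e-04 -1.000e+00 -2.000e-04]]
```

Run:
```python
from h import *
def avg(n): return np.mean([grab_frame("side").astype(float) for _ in range(n)],0)
cur=avg(4); np.save("cur.npy",cur); print(state()["time"])
red=lambda a:(a[...,2]-a[...,1])  # brown strong
refs=[cv2.imread(f"pics/{f}.png").astype(float) for f in ("s4","s5","s6","side0")]
old=np.mean(refs,0)
# brown-ness column profiles: bottom edge subpixel at half level
def edge(a,x,y0,y1):
    p=red(a)[y0:y1,x]; hi=p.max(); lo=np.min(p[np.argmax(p):]); h=(hi+lo)/2; i=np.argmax(p)
    while p[i]>h: i+=1
    return y0+i-1+(p[i-1]-h)/(p[i-1]-p[i])
print(cv2.cvtColor(old.astype(np.uint8)[165:200,296:300],cv2.COLOR_BGR2RGB)[:,0].tolist())
for x in range(292,306):
    print(x,[round(edge(a,x,165,195),2) for a in refs+[old,cur]])
```

```text
14.65
[[74, 44, 30], [93, 53, 36], [117, 66, 43], [123, 69, 45], [122, 69, 45], [121, 67, 42], [121, 67, 42], [122, 68, 44], [122, 68, 44], [122, 68, 43], [122, 68, 42], [122, 68, 43], [122, 68, 44], [122, 67, 44], [121, 67, 42], [112, 63, 41], [87, 51, 33], [73, 42, 27], [71, 43, 27], [74, 56, 40], [82, 86, 62], [95, 110, 79], [125, 145, 104], [160, 186, 133], [161, 187, 134], [142, 165, 117], [101, 115, 83], [93, 107, 78], [91, 102, 80], [83, 89, 83], [79, 81, 83], [79, 82, 84], [79, 82, 84], [79, 82, 84], [80, 84, 86]]
292 [np.float64(182.78), np.float64(182.77), np.float64(182.93), np.float64(182.71), np.float64(182.85), np.float64(182.82)]
293 [np.float64(183.3), np.float64(183.25), np.float64(183.34), np.float64(183.32), np.float64(183.32), np.float64(183.3)]
294 [np.float64(183.46), np.float64(183.36), np.float64(183.42), np.float64(183.44), np.float64(183.46), np.float64(183.36)]
295 [np.float64(183.76), np.float64(183.64), np.float64(183.65), np.float64(183.75), np.float64(183.71), np.float64(183.73)]
296 [np.float64(184.11), np.float64(184.12), np.float64(184.07), np.float6
[... 472 characters left out ...]
loat64(185.28), np.float64(185.34), np.float64(185.37), np.float64(185.33)]
301 [np.float64(185.78), np.float64(185.71), np.float64(185.68), np.float64(185.68), np.float64(185.74), np.float64(185.66)]
302 [np.float64(185.84), np.float64(185.82), np.float64(185.84), np.float64(185.83), np.float64(185.86), np.float64(185.84)]
303 [np.float64(186.24), np.float64(186.36), np.float64(186.38), np.float64(186.29), np.float64(186.33), np.float64(186.35)]
304 [np.float64(186.67), np.float64(186.62), np.float64(186.63), np.float64(186.67), np.float64(186.66), np.float64(186.65)]
305 [np.float64(186.62), np.float64(186.64), np.float64(186.53), np.float64(186.67), np.float64(186.62), np.float64(186.56)]
```

Call:
{"api": "carry_out", "payload": {
  "rows": [
    [[0,0,0,-0.005,-0.025,0,5],[0,0,0,-0.005,-0.025,0,5],[0,0,0,-0.005,-0.025,0,5],[0,0,0,0,0,0,5]]
  ]
}}

```text
time: 15.05
tool_pos: [0.5719, -0.0284, 0.1342]
tool_rot: [-0.704, 0.704, -0.069, 0.069]
contact_force: [1.3, 2.1, 1.6]
gripper_width: 0.192
```

```bash
cat > lift.py <<'E'
from h import *
cur=np.mean([grab_frame("side").astype(float) for _ in range(4)],0)
old=np.mean([cv2.imread(f"pics/{f}.png").astype(float) for f in ("s4","s5","s6","side0")],0)
def edge(a,x,y0=165,y1=195,bot=True):
    p=(a[...,2]-a[...,1])[y0:y1,x]; hi=p.max(); i=np.argmax(p); lo=p[i:].min(); h=(hi+lo)/2
    while p[i]>h: i+=1
    return y0+i-1+(p[i-1]-h)/(p[i-1]-p[i])
d=np.array([edge(cur,x)-edge(old,x) for x in range(292,306)]); print("edge shift px %.3f +- %.3f -> lift mm %.2f"%(d.mean(),d.std()/len(d)**.5,-d.mean()/0.33))
E
python3 rd.py; python3 lift.py
```

```text
Falong -2.10 Flat 0.53 Fz 2.10  T [ 0.09  -0.029 -0.015] pos [ 0.5719 -0.0284  0.1341] nose along 0.0725 15.2 0.19636170922969323
edge shift px -0.147 +- 0.025 -> lift mm 0.45
```

Call:
{"api": "carry_out", "payload": {
  "rows": [
    [[0,0,0,0,0,0,5],[0,0,0,0,0,0,5],[0,0,0,0,0,0,5],[0,0,0,0,0,0,5],[0,0,0,0,0,0,5]]
  ]
}}

```text
time: 15.95
tool_pos: [0.5719, -0.0284, 0.1341]
tool_rot: [-0.704, 0.704, -0.069, 0.069]
contact_force: [-0.1, 1.3, 1.9]
gripper_width: 0.194
```

```bash
python3 lift.py; python3 lift.py; python3 rd.py
python3 - <<'E'
from h import *
im=grab_frame("side"); cv2.imwrite("pics/s9.png",im)
cv2.imwrite("pics/s9c.png",cv2.resize(im[140:240,210:350],(798,570),interpolation=cv2.INTER_CUBIC))
im=grab_frame("wrist"); cv2.imwrite("pics/w9.png",im); o=big(hsv(im,(3,150,80),(22,255,255)))
print([(np.nonzero(o[:,x])[0].min(),np.nonzero(o[:,x])[0].max()) for x in (272,284,296)])
s=state(); print(s["joint_vel"].round(4) if hasattr(s["joint_vel"],"round") else s["joint_vel"],s["time"])
E
```

```text
edge shift px -0.133 +- 0.019 -> lift mm 0.40
edge shift px -0.142 +- 0.021 -> lift mm 0.43
Falong -0.08 Flat 0.23 Fz 1.96  T [-0.224  0.01   0.001] pos [ 0.5719 -0.0284  0.1341] nose along 0.0724 16.5 0.19382907086003318
[(np.int64(184), np.int64(381)), (np.int64(184), np.int64(380)), (np.int64(184), np.int64(381))]
[-0.0005  0.001  -0.0027 -0.0004  0.0012  0.0007] 16.65
```

View pics/s9c.png

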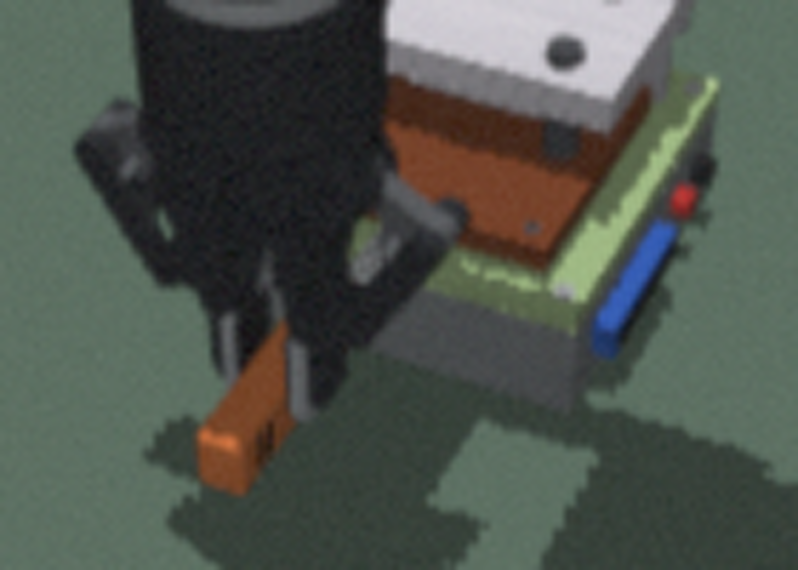

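Run:
```python
from h import *
cur=np.mean([grab_frame("side").astype(float) for _ in range(6)],0); print(state()["time"])
L=[cv2.imread(f"pics/{f}.png").astype(float) for f in ("s4","s5","s6","side0")]
s8=np.load("cur.npy")
def dot(a):
    p=a[176:185,298:309,2]; w=np.clip(np.median(p)-p-8,0,None); w[p.shape[0]-2:]=0
    yy,xx=np.mgrid[:p.shape[0],:p.shape[1]]; return (w*yy).sum()/w.sum(),(w*xx).sum()/w.sum()
print([np.round(dot(a),2).tolist() for a in L+[s8,cur]])
for n,a in (("old",np.mean(L,0)),("s8",s8),("cur",cur)): print(n,a[174:192,300,2].round().tolist())
# lower boundary with fixed threshold and upper/front top edge brightness step (red channel)
def step(a,x):
    p=a[176:186,x,2]; i=np.argmin(np.diff(p)); h=(p[:3].mean()+p[i+2:i+4].min())/2; j=np.nonzero((p[:-1]>h)&(p[1:]<=h))[0][-1]; return 176+j+(p[j]-h)/(p[j]-p[j+1])
o=np.mean(L,0)
for n,a in (("s8",s8),("cur",cur)):
    d=[]
    for x in range(290,300):
        try: d.append(step(a,x)-step(o,x))
        except Exception: pass
    print(n,np.round(d,2),np.mean(d))
```

```text
16.95
[[5.08, 6.61], [5.1, 6.54], [5.03, 6.65], [5.15, 6.69], [5.06, 6.57], [5.07, 6.66]]
old [123.0, 122.0, 122.0, 124.0, 122.0, 123.0, 122.0, 113.0, 93.0, 75.0, 73.0, 74.0, 84.0, 95.0, 126.0, 160.0, 162.0, 148.0]
s8 [118.0, 119.0, 120.0, 120.0, 120.0, 120.0, 118.0, 113.0, 90.0, 74.0, 71.0, 73.0, 81.0, 94.0, 122.0, 153.0, 139.0, 97.0]
cur [120.0, 119.0, 119.0, 120.0, 120.0, 120.0, 118.0, 110.0, 93.0, 75.0, 72.0, 74.0, 81.0, 94.0, 122.0, 137.0, 105.0, 91.0]
s8 [-1.39 -1.81 -0.04  0.06  0.03  0.02 -0.03  0.1  -0.07  0.  ] -0.3129869529264397
cur [-2.72 -2.52 -0.28  0.08  0.   -0.01 -0.05  0.17 -0.02  0.  ] -0.5347788348552314
```

```bash
cat > lift2.py <<'E'
from h import *
cur=np.mean([grab_frame("side").astype(float) for _ in range(6)],0); cv2.imwrite("pics/cur.png",cur)
o=np.mean([cv2.imread(f"pics/{f}.png").astype(float) for f in ("s4","s5","s6","side0")],0)
def dot(a):
    p=a[176:185,298:309,2]; w=np.clip(np.median(p)-p-8,0,None); w[7:]=0
    yy,xx=np.mgrid[:9,:11]; return (w*yy).sum()/w.sum()
# right rear part of the brown plate: gradient-based shift (Lucas-Kanade, least squares, vertical only) 
def lk(x0,x1,y0,y1):
    A=cv2.GaussianBlur(o[...,2],(3,3),0);B=cv2.GaussianBlur(cur[...,2],(3,3),0)
    gy=(np.roll(A,-1,0)-np.roll(A,1,0))/2; a=A[y0:y1,x0:x1];b=B[y0:y1,x0:x1];g=gy[y0:y1,x0:x1].ravel()
    X=np.c_[-g,a.ravel(),np.ones(a.size)]; return np.linalg.lstsq(X,b.ravel(),rcond=None)[0][0]
print("dot dy %.3f"%(dot(cur)-dot(o)),"front face LK %.3f"%lk(295,304,176,186),"static (clamp plate) %.3f"%lk(295,318,150,164),"(0.33 px/mm, up negative)")
E
python3 lift2.py
```

```text
dot dy -0.009 front face LK -0.007 static (clamp plate) -0.001 (0.33 px/mm, up negative)[ WARN:0@6.069] global loadsave.cpp:1063 imwrite_ Unsupported depth image for selected encoder is fallbacked to CV_8U.
```

Call:
{"api": "carry_out", "payload": {
  "rows": [
    [[0,0,0,-0.005,-0.025,0,5],[0,0,0,-0.005,-0.025,0,5],[0,0,0,0,0,0,5]]
  ]
}}

```text
time: 17.55
tool_pos: [0.5716, -0.0299, 0.1342]
tool_rot: [0.704, -0.703, 0.069, -0.069]
contact_force: [0.7, 2.5, 2.4]
gripper_width: 0.194
```

```bash
python3 rd.py; python3 lift2.py
```

```text
Falong -2.90 Flat -0.13 Fz 2.55  T [ 0.297 -0.025  0.016] pos [ 0.5716 -0.03    0.1342] nose along 0.0740 17.7 0.19008678520907255
dot dy -0.006 front face LK -0.014 static (clamp plate) 0.005 (0.33 px/mm, up negative)[ WARN:0@6.476] global loadsave.cpp:1063 imwrite_ Unsupported depth image for selected encoder is fallbacked to CV_8U.
```

Call:
{"api": "carry_out", "payload": {
  "rows": [
    [[0,0,0,-0.005,-0.025,0,5],[0,0,0,-0.005,-0.025,0,5],[0,0,0,0,0,0,5]]
  ]
}}

```text
time: 18.35
tool_pos: [0.5712, -0.0318, 0.1343]
tool_rot: [0.704, -0.703, 0.069, -0.069]
contact_force: [1.3, 5.5, 3.0]
gripper_width: 0.193
```

```bash
python3 rd.py; python3 lift2.py 2>/dev/null
```

```text
Falong -5.86 Flat -0.38 Fz 3.16  T [ 0.793 -0.129 -0.026] pos [ 0.5712 -0.0318  0.1343] nose along 0.0759 18.5 0.19638788167271545
dot dy 0.024 front face LK 0.006 static (clamp plate) 0.002 (0.33 px/mm, up negative)
```

Call:
{"api": "carry_out", "payload": {
  "rows": [
    [[0,0,0,-0.005,-0.025,0,5],[0,0,0,-0.005,-0.025,0,5],[0,0,0,0,0,0,5]]
  ]
}}

```text
time: 19.15
tool_pos: [0.571, -0.033, 0.1344]
tool_rot: [0.705, -0.702, 0.069, -0.069]
contact_force: [2.1, 9.5, 4.2]
gripper_width: 0.19
```

```bash
python3 rd.py; python3 lift2.py 2>/dev/null
```

```text
Falong -9.17 Flat 0.10 Fz 4.16  T [ 1.264 -0.229 -0.01 ] pos [ 0.571  -0.033   0.1344] nose along 0.0771 19.3 0.1943274963228166
dot dy 0.263 front face LK -0.510 static (clamp plate) 0.001 (0.33 px/mm, up negative)
```

```bash
python3 - <<'E'
from h import *
im=grab_frame("side"); cv2.imwrite("pics/s10.png",im)
cv2.imwrite("pics/s10c.png",cv2.resize(im[90:240,200:350],(600,600),interpolation=cv2.INTER_CUBIC))
im=grab_frame("top"); cv2.imwrite("pics/t10.png",im)
im=grab_frame("wrist"); cv2.imwrite("pics/w10.png",im); o=big(hsv(im,(3,150,80),(22,255,255)))
print([(np.nonzero(o[:,x])[0].min(),np.nonzero(o[:,x])[0].max()) for x in (272,284,296)])
M=rot(state()["tool_rot"]).as_matrix(); print(M.round(4))
E
python3 rd.py; python3 lift2.py 2>/dev/null
```

```text
[(np.int64(184), np.int64(381)), (np.int64(184), np.int64(379)), (np.int64(184), np.int64(381))]
[[ 9.810e-01  1.100e-03  1.938e-01]
 [-1.938e-01  3.300e-03  9.810e-01]
 [ 5.000e-04 -1.000e+00  3.400e-03]]
Falong -9.37 Flat -0.65 Fz 3.42  T [ 1.286 -0.193 -0.003] pos [ 0.571  -0.033   0.1344] nose along 0.0771 19.95 0.19233879008950172
dot dy 0.247 front face LK -0.514 static (clamp plate) 0.000 (0.33 px/mm, up negative)
```

View pics/s10c.png

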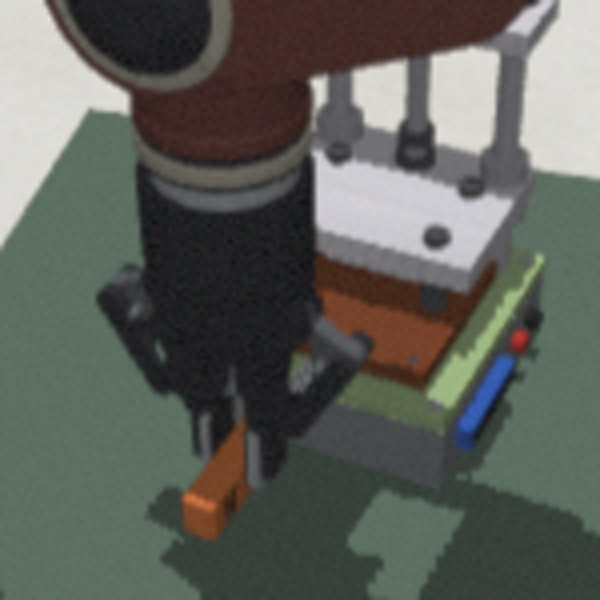

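View pics/t10.png

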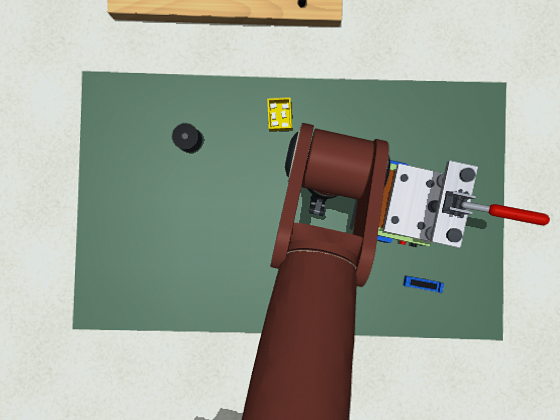

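```bash
cat > lift3.py <<'E'
from h import *
cur=np.mean([grab_frame("side").astype(float) for _ in range(6)],0)
L=[cv2.imread(f"pics/{f}.png").astype(float) for f in ("s4","s5","s6","s7","side0")]; o=np.mean(L,0)
def ed(a,y):
    q=a[y,:,2]/(a[y,:,2]+a[y,:,1]+1); # brown .64, green .46
    xs=np.arange(300,335); j=[x for x in xs if q[x]>0.55>=q[x+1]]
    if not j: return np.nan
    x=j[-1]; return x+(q[x]-.55)/(q[x]-q[x+1])
ys=range(160,183)
f=lambda A:np.array([ed(A,y) for y in ys])
base=f(o)
for n,A in (("s7",L[3]),("s4",L[0]),("s8",np.load("cur.npy")),("cur",cur)):
    d=f(A)-base; print(n,np.round(d,2),"med %.3f"%np.nanmedian(d),"lift mm %.2f"%(-np.nanmedian(d)/.2))
print(base.round(1))
E
python3 lift3.py
```

```text
s7 [ 0.03 -0.   -0.09 -0.03  0.    0.04  0.02  0.08  0.09 -0.08 -0.01 -0.09
 -0.05  0.04  0.01  0.01  0.02  0.05 -0.06  0.14  0.01  0.01  0.05] med 0.011 lift mm -0.05
s4 [-0.06 -0.07 -0.02 -0.07  0.02 -0.09 -0.01 -0.04 -0.03 -0.06 -0.06  0.04
 -0.08  0.05 -0.02 -0.01 -0.04 -0.01 -0.03 -0.08  0.   -0.06 -0.05] med -0.035 lift mm 0.18
s8 [-0.11 -0.02  0.05 -0.08 -0.11 -0.03  0.01  0.07 -0.06 -0.    0.01 -0.
  0.07 -0.01  0.02 -0.02  0.01  0.04 -0.03  0.06  0.05  0.02 -0.01] med -0.003 lift mm 0.02
cur [ 0.02  0.01  0.07 -0.07 -0.07  0.01 -0.07  0.04  0.01  0.01  0.06 -0.01
 -0.01  0.04  0.02  0.    0.    0.03  0.    0.04  0.04 -0.02  0.04] med 0.009 lift mm -0.04
[322.3 321.6 320.9 320.4 319.7 318.9 318.4 317.8 317.2 316.4 315.8 315.3
 332.  332.3 332.3 331.9 331.7 331.3 330.3 309.9 309.3 308.6 307.9]
```

Call:
{"api": "carry_out", "payload": {
  "rows": [
    [[0,0,0,0,0,0,5],[0,0,0,0,0,0,5],[0,0,0,0,0,0,5],[0,0,0,0,0,0,5],[0,0,0,0,0,0,5]]
  ]
}}

```text
time: 21.1
tool_pos: [0.571, -0.033, 0.1344]
tool_rot: [0.705, -0.703, 0.069, -0.069]
contact_force: [2.2, 8.7, 3.9]
gripper_width: 0.196
```

```bash
python3 rd.py; python3 lift3.py | grep cur; python3 rd.py; sleep 0
```

```text
Falong -8.93 Flat -0.34 Fz 3.99  T [ 1.275 -0.23  -0.028] pos [ 0.571  -0.033   0.1344] nose along 0.0771 21.25 0.19207520018537874
cur [-0.03 -0.    0.07 -0.08 -0.06  0.03 -0.07  0.04 -0.04  0.01 -0.   -0.06
Falong -8.96 Flat 0.20 Fz 4.34  T [ 1.296 -0.228 -0.021] pos [ 0.571  -0.033   0.1344] nose along 0.0771 21.75 0.18804542739102226
```

```bash
python3 -c "
from plant import *
print(job_done()); s=state(); print(s['time'],s['tool_pos'],s['contact_force'],s['gripper_width'])"
```

```text
the job is handed in; nothing more can be done
None
the job is handed in; nothing more can be done
```

I picked the taper gauge up by its orange grip, touched its nose down on the nest plate's front ledge, and slid it in along the fixture axis until it dragged snugly. I handed the job in at about 21.8 s with the gauge still gripped and held still; no verdict is reported.

**Last checks**
- **Drag:** about 9 N along the blade and about 4 N upward at the wrist, steady over the final hold of just under two seconds. The force line fits contact at blade height, so I see no sign of the hand or arm touching the fixture.
- **Depth and line:** the nose is about 77 mm behind the front edge, give or take about 2 mm. It was about 1 mm off the middle and within about 1° of the fixture axis just before insertion; I did not re-measure those two at full depth.
- **Gap:** the depth implies roughly 6.8 mm. The uncertainty in that depth makes this approximate.
- **Grip:** the wrist picture shows the gauge did not slip or pitch in the jaws.
- **Sprung plate:** the side picture shows its lower right edge within about 0.1 mm of where it started, so it was not noticeably wedged up.

**Disagreements and limits**
- **Lift readings:** my first two ways of measuring the plate's lift gave false results, 0.4 mm from one and contradictory shifts from the other. The arm's shadow was crossing the edges they used, so I relied on an edge clear of that shadow.
- **Force reading:** drag rose slightly at about 62 mm depth, then fell back to nearly zero during a hold, so I took firm contact with the upper plate to begin at about 74 mm.
- **Upper plate force:** I could not measure this directly. From the drag I estimate 2 to 5 N, depending on friction.

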